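# Fetch the stain jar from between two tube racks and put the racks back

## Robot

A 7-joint arm with a two-finger parallel gripper is mounted at the origin on a cart in front of the work surface, level with it; the furniture and walls round the work are solid. World frame = base frame: x ahead of the robot, y to its left, z up, the work surface at z = 0. Lengths are in m, angles in rad, forces in N, time in s.
With the tool pointing down it reaches from about 0.4 to 0.85 m from the base axis. Payload 4.4 kg.
Tool frame: the origin (TCP) lies between the finger pads; the fingertips stand 19 mm ahead of it and the grasp point (between the pads) is the TCP; z points along the fingers, y is the line along which they close (so a half turn about z gives the same grasp; the last joint's range is limited). The gripper opens to 94 mm and grips with 3 to 60 N. Pads are 16 mm wide; open, the fingers measure 119 mm over their backs; the gripper's body (75 mm by 177 mm) begins 78 mm behind the grasp point.
Start: joints at [1.094, 0.628, 0.038, 1.517, -0.027, 0.996, -0.02], TCP at [0.26, -0.596, 0.224] pointing down, gripper open.
Joint ranges: [-3.06, 3.06], [-0.37, 2.12], [-1.25, 1.32], [0.18, 2.47], [-1.1, 4.24], [0.23, 1.98], [-2.94, 2.94]. Speed limits (rad/s): [2.57, 2.57, 3.14, 3.14, 3.14, 3.14, 3.14].

## Interface

Orientations are given as a unit quaternion [x, y, z, w].
In Python, from workcell import read_state, grab_frame, job_done gives the robot as it stands. The module is installed in compiled form; this text tells all that it offers.
- The arm moves only by the tool arm_command, never from a script. Its argument "targets" is a list of rows, each a list of 7 numbers: the shift along the tool's x, y, z in parts of the range, where 1.0 means 500 mm, then the turn, a rotation vector about the tool's x, y, z in parts of the range, where 1.0 means 180 degrees, then the closure, from 0 (fully open) to 1 (shut). A call has 1 to 12 rows; each row is the pose to reach, as a shift and turn from the pose commanded when the call began, along the tool's axes at that moment; what a row does not reach only later rows make up. A row lasts 1/10 s, in which the tool goes at most 50 mm and 8.59 degrees, less where a joint would pass 70% of its speed; a pose out of reach is approached as far as the arm can. A shift or turn number past 1, either way, is cut back to 1. A call with a gripper value outside its range is refused whole. The fingers move at their own pace and stop on an object; "force" is the grip in N (left out, the last holds). Time passes only in rows, so rows that repeat a pose let the fingers close. It gives the time, the measured TCP pose, the force, the opening and the grip force at its end, in the units of the state.
- read_state(): the state, without advancing time (a new reading comes with each control period).
- grab_frame(name): name is "scene" or "top" or "wrist"; returns a dict with "color" (384x512x3 uint8, red, green, blue), "depth" (384x512 float32, m along the optical axis (not along the pixel's ray), 0 where there is no reading), "fx", "fy", "cx", "cy" (pixels), "xyz" and "orientation" of the camera in the world; the wrist camera has in their place "T_tool_cam" (4x4, takes a point from camera to tool coordinates, whose origin is the TCP and whose axes are the flange's). Camera axes: x right, y down, z forward; pixel columns grow to the right and rows downward; lengths in m; the calibration is good to about 2 mm. A picture is of the moment at which its call begins: read the wrist's pose just before it.
- job_done(): hands the job in; it is judged then, once.
The state is a dict: "time": time; "joints": joint angles; "dq": joint speeds; "tau": joint torques, N m; "tool_pos": TCP position; "tool_rot": TCP orientation; "ft_force": force on the tool from outside, world axes, zero at the start; "wrist_torque": the same for the moment, N m; "gripper_width": finger opening in m; "grip_force": force on a finger pad.
Only numpy, scipy, OpenCV 4.12 (cv2) and the standard library are available. Lean on these libraries where they do the work, as an engineer would, in place of code of your own. Each camera call takes 0.05 s, during which the arm holds its last target. There are 200 camera calls.

## Task

The jar of dark stain stands at the back of the grey holder, boxed in by the blue and the orange tube rack. First move both racks out onto the black rubber mat, leaving the jar where it is; then stand the jar in the middle of the small yellow spill tray; and only when it is there put the racks back in the holder, each squarely on the pad of its own colour, everything upright and let go.

Things in the scene. Friction and masses are not known exactly. Their poses are not given: they have to be found in the camera images.
- rack_blue: blue open tube rack, loose, about 0.09 kg, 110 (x) x 52 (y) x 88 (z) mm; origin at the centre of its underside, z up. Grasp across the 52 mm (its y), near the top, at the middle of its length: there is room for the inner finger in front of the jar. Stands at first on the blue pad, its x about along the holder's x
- rack_orange: orange open tube rack, loose, about 0.09 kg, 110 (x) x 52 (y) x 90 (z) mm; origin and grasp as for the blue rack. Stands at first on the orange pad
- stain_jar: round dark glass jar with clear cap, loose, about 0.12 kg, 44 mm in diameter (cap 41 mm), 80 mm high; origin at the centre of its underside. Stands at first on the holder's base, at about x = +42 mm, y = 0 of the holder's frame; the back fence is 9 mm behind it and a rack 9 mm off on either side, so fingers fit beside it (along the holder's y) only once the racks are gone
- holder: fixed grey holder, a base plate 147 x 190 mm, 4 mm thick, with a back fence 62 mm high along its +x edge (inner face at x = +73 mm); open at the front (-x). Origin on the bench at the middle between the two pads; x points from the front to the fence, y to the left along the fence
- pad_blue: fixed flat blue pad on the holder, 118 (x) x 62 (y) x 2 mm, the blue rack's home; axes parallel to the holder's, centre 57 mm to one side (+y or -y) of the holder's origin. Origin at the centre of its underside, 4 mm above the bench; its top is 6 mm above the bench
- pad_orange: fixed flat orange pad on the holder, the orange rack's home; like the blue pad, on the other side
- rubber_mat: fixed black rubber mat on the bench, 150 (x) x 200 (y) x 3 mm, empty at first, on the other side of the bench press from the holder (the press, some 0.12 m wide about y = 0 from x = 0.4 m on, is tall: pass in front of it); there is room for both racks side by side. Origin at the centre of its underside, at bench height
- spill_tray: fixed small yellow open tray on the bench, 90 x 90 mm outside, 14 mm high, walls and floor 3 mm thick; origin at the centre of its underside, at bench height

How it is judged:
By the outcome, as a careful person would: the job done as asked, in the order asked, and still so for the second after the job is handed in, with the robot touching nothing.
It also fails if it takes over 138 s, if anything falls off the work surface, if the arm or the gripper's body presses on something with over 40 N, if the wrist force passes 120 N, or if a joint passes its speed limit or range.

## Working session

There is one attempt and no reset: what is moved stays moved. The work goes in short steps, Python scripts to look and compute and a tool call to move; the robot and the scene stay as the last step left them, time stands still between calls to the robot, and variables do not carry over. Pictures are saved under pics/ and viewed, at most 14 in all, crops included, and the job is handed in when it is done.

Besides the shell and the picture viewer there is one more tool, called after ">>>" in YAML: its name, and indented under it one key for each argument. arm_command: Moves the arm, as the interface text tells. Its arguments: {"type":"object","properties":{"targets":{"type":"array"},"force":{"type":"number"}},"required":["targets"]}

```bash
mkdir -p pics
cat > h.py <<'E'
import numpy as np, cv2
from scipy.spatial.transform import Rotation as R
from workcell import read_state, grab_frame, job_done
def pts(f):
    d=f["depth"]; v,u=np.indices(d.shape)
    P=np.stack([(u-f["cx"])/f["fx"]*d,(v-f["cy"])/f["fy"]*d,d],-1)
    if "T_tool_cam" in f:
        s=f["s"]; T=f["T_tool_cam"]; P=P@T[:3,:3].T+T[:3,3]
        P=P@R.from_quat(s["tool_rot"]).as_matrix().T+s["tool_pos"]
    else: P=P@R.from_quat(f["orientation"]).as_matrix().T+np.array(f["xyz"])
    return P
def grab(n,save=None):
    s=read_state(); f=grab_frame(n); f["s"]=s
    if save: cv2.imwrite("pics/"+save,f["color"][...,::-1])
    return f
E
python3 - <<'E'
from h import *
s=read_state(); print({k:np.round(v,3) for k,v in s.items()})
a=grab("scene"); b=grab("top")
for f in (a,b): print(f["xyz"],f["orientation"],f["fx"],f["cx"],f["cy"])
for n,f in(("s",a),("t",b)): np.savez(n+".npz",P=pts(f),c=f["color"],xyz=f["xyz"],q=f["orientation"],k=[f["fx"],f["fy"],f["cx"],f["cy"]])
cv2.imwrite("pics/scene0.png",a["color"][...,::-1]);cv2.imwrite("pics/top0.png",b["color"][...,::-1])
E
```

```text
{'time': np.float64(0.0), 'joints': array([ 1.094,  0.629,  0.038,  1.518, -0.027,  0.996, -0.02 ]), 'dq': array([ 0.001, -0.001, -0.   , -0.001,  0.   ,  0.   , -0.001]), 'tau': array([-0.0000e+00, -5.4973e+01,  1.1430e+00, -1.8664e+01, -5.2000e-02,
        2.3000e-02,  0.0000e+00]), 'tool_pos': array([ 0.259, -0.595,  0.224]), 'tool_rot': array([ 0.979,  0.204, -0.   , -0.001]), 'ft_force': array([-0.411, -0.112,  0.049]), 'wrist_torque': array([ 0.053,  0.001, -0.082]), 'grip_force': np.float64(0.0), 'gripper_width': np.float64(0.094)}
[-0.30868101 -0.69387715  0.56696675] [ 0.77362593 -0.3599368   0.21842002 -0.47354104] 472.52159220174394 245.92620883056907 196.51590670928735
[ 0.2552533  -0.00138073  1.04987574] [ 0.71813484 -0.68738541  0.07655089 -0.07696498] 433.05282804282456 256.9000284605573 191.20223380930742
```

View pics/scene0.png

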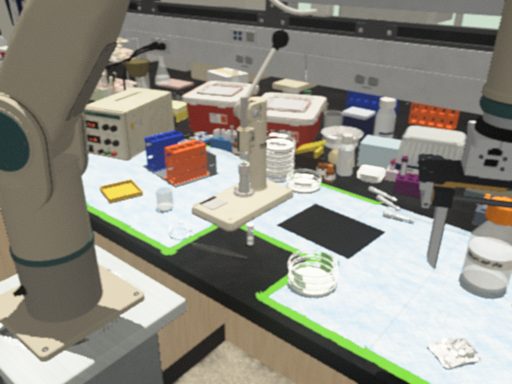

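View pics/top0.png

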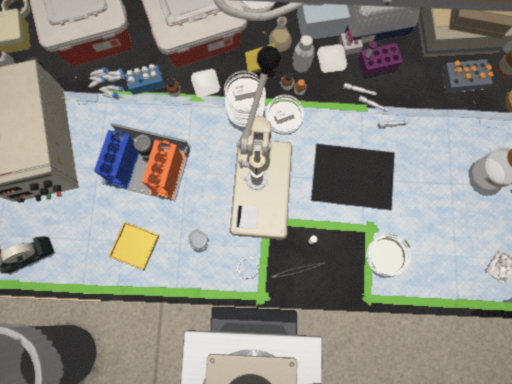

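The views show the holder at top-image (145,160), with the blue rack at (117,158), the orange at (163,168) and the jar between them at (142,143). The tray is at (134,245), the mat at (353,176) and the press at (262,185). Next I measure them.

```bash
cat > m.py <<'E'
from h import *
def rect(P,m,zlo,zhi,box=None):
    X=P[...,0];Y=P[...,1];Z=P[...,2]
    m=m&(Z>zlo)&(Z<zhi)
    if box: m&=(X>box[0])&(X<box[1])&(Y>box[2])&(Y<box[3])
    m=m.astype(np.uint8)
    n,l,st,c=cv2.connectedComponentsWithStats(m)
    if n<2: return None
    i=1+st[1:,4].argmax(); q=P[l==i]
    r=cv2.minAreaRect((q[:,:2]*1000).astype(np.float32))
    return np.round(r[0],1),np.round(r[1],1),round(r[2],1),len(q),np.round(np.percentile(q[:,2],[5,50,95]),3)
def hsv(c): return cv2.cvtColor(np.ascontiguousarray(c),cv2.COLOR_RGB2HSV)
def masks(c):
    H=hsv(c);h,s,v=H[...,0],H[...,1],H[...,2]
    return dict(blue=(h>105)&(h<130)&(s>150)&(v>50),orange=(h<14)&(s>170)&(v>90),yellow=(h>18)&(h<32)&(s>120)&(v>90),dark=(v<60))
E
python3 - <<'E'
from m import *
W=(0.2,0.75,-0.7,0.7)
for n in "ts":
    z=np.load(n+".npz");P=z["P"];M=masks(z["c"])
    print(n)
    for k,zl,zh in(("blue",.075,.11),("orange",.075,.11),("blue",.0,.02),("orange",.0,.02),("yellow",-.01,.03)): print(k,rect(P,M[k],zl,zh,W))
    print("mat",rect(P,M["dark"],-.01,.02,(0.35,0.75,-.5,-.1)))
    print("jar",rect(P,np.ones(P.shape[:2],bool)&~M["blue"]&~M["orange"],.05,.1,(.47,.66,.17,.45)))
    print("fence",rect(P,np.ones(P.shape[:2],bool)&~M["blue"]&~M["orange"],.054,.066,(.5,.75,.1,.5)))
z=np.load("t.npz");P=z["P"]
# height map 25mm
g={}
for p in P.reshape(-1,3):
    if .2<p[0]<.8 and -.5<p[1]<.6 and p[2]<.8: k=(int(p[0]//.04),int(p[1]//.04)); g[k]=max(g.get(k,-1),p[2])
print("cols y:",[round(j*.04,2) for j in range(14,-13,-1)])
for i in range(19,4,-1): print("%.2f"%(i*.04)," ".join("%3d"%(1000*g.get((i,j),-.001)) for j in range(14,-13,-1)))
E
```

```text
t
blue (array([540.5, 342.5]), array([ 51.2, 106.6]), 77.8, 607, array([0.08 , 0.093, 0.096]))
orange (array([520.2, 231.5]), array([ 52.7, 106.1]), 79.2, 482, array([0.081, 0.095, 0.098]))
blue (array([531.9, 343.1]), array([55.5, 92.7]), 78.0, 201, array([0.003, 0.008, 0.018]))
orange (array([512.5, 251.1]), array([14.5, 42.5]), 78.4, 68, array([0.005, 0.008, 0.011]))
yellow (array([339.5, 292.6]), array([89.5, 87.5]), 71.4, 1367, array([-0.   ,  0.003,  0.013]))
mat (array([ 536.3, -233.8]), array([193.2, 145. ]), 85.6, 4257, array([-0.001,  0.003,  0.006]))
jar (array([580.3, 290.9]), array([173.5, 141.7]), 54.9, 709, array([0.052, 0.073, 0.096]))
fence (array([606.1, 273.3]), array([189.1,   7.5]), 79.2, 231, array([0.055, 0.061, 0.064]))
s
blue (array([541.4, 343. ]), array([ 62., 109.]), 77.8, 363, array([0.077, 0.087, 0.094]))
orange (array([519.2, 231.2]), array([ 60.7, 107.4]), 81.2, 436, array([0.078, 0.089, 0.096]))
blue (array([500.2, 352. ]), array([58.9, 34.2]), 86.5, 90, array([0.005, 0.011, 0.019]))
orange (array([518.6, 231.4]), array([ 59.8, 109.8]), 78.8, 215, arr
[... 1573 characters left out ...]
 8   7   7   5   5   4
0.40 124 121  29   4   3   4   6   4   4   3   5   4   4  34  34  33  32   5   4   4   6   6   6   4   4   4   3
0.36   3   4   4   4   4   5  18  18  19  13  55  55  54  32  34  33  31   4  54   4   5  48  47  49   5   5   6
0.32   4  89  76   4   3   3  18   8  14   4  54  55  54   5  15   6   3   3   4   3   3  49  10  47   4   5   6
0.28  83  93  85   3   4   4  17  16  18   5   4   3   4  18  18  16  12   9   7   5   4  47  46  48   4   4   4
0.24  39  24   4   5   4   3   4   7   5   6   5   8   5   5  18  10   8   4   3   4   4   9   5   5   5   5   6
0.20   5   8   6   3   5   3   5  11   5   5   6   6   4   5   4   6   3   4   3   4   5   8   4   5   4   5   8
```

```bash
cat >> h.py <<'E'
def go(x,y,z,yaw=None,s=None):
    "shift mm / turn from present pose to world TCP (mm) with tool x at yaw deg, tool down"
    s=s or read_state(); r=R.from_quat(s["tool_rot"]); M=r.as_matrix()
    d=M.T@(np.array([x,y,z])-np.array(s["tool_pos"])*1000); t=np.zeros(3)
    if yaw is not None:
        a=np.radians(yaw); G=np.array([[np.cos(a),np.sin(a),0],[np.sin(a),-np.cos(a),0],[0,0,-1]])
        t=(r.inv()*R.from_matrix(G)).as_rotvec()
    print([float(round(v,1)) for v in d],[float(round(v,3)) for v in t], "yaw now %.1f"%np.degrees(np.arctan2(M[1,0],M[0,0])))
E
python3 - <<'E'
from h import *
z=np.load("t.npz");P=z["P"]
q=P[(P[...,2]>.1)&(P[...,2]<.17)&(P[...,0]>.4)&(P[...,0]<.7)&(P[...,1]>.4)]
for x in np.arange(.4,.7,.04):
    k=q[(q[:,0]>=x)&(q[:,0]<x+.04)]; print(round(x,2),len(k) and k[:,1].min().round(3))
print(np.round(grab_frame("wrist")["T_tool_cam"],3))
go(390,-120,260,168);go(390,120,260,168);go(540,342,220,168)
E
```

```text
0.4 0.542
0.44 0.443
0.48 0.445
0.52 0.456
0.56 0.469
0.6 0.479
0.64 0.49
0.68 0.501
[[-0.    -0.958 -0.286  0.084]
 [ 1.    -0.     0.001 -0.001]
 [-0.001 -0.286  0.958 -0.16 ]
 [ 0.     0.     0.     1.   ]]
[309.6, -383.8, -35.7] [-0.001, -0.002, -2.521] yaw now 23.5
[405.4, -603.9, -35.4] [-0.001, -0.002, -2.521] yaw now 23.5
[631.6, -747.4, 4.8] [-0.001, -0.002, -2.521] yaw now 23.5
```

The manual's scale: shifts go in shares of 500 mm and turns go in shares of 180 degrees. Converting my numbers, -457 mm / 500 = -0.914, -420 mm / 500 = -0.84, -1.75 rad / 3.1416 = -0.557.

>>> arm_command:
  targets:
    - [0.06, -0.07, -0.072, 0, 0, -0.0477, 0]
    - [0.12, -0.15, -0.072, 0, 0, -0.0955, 0]
    - [0.18, -0.224, -0.072, 0, 0, -0.1432, 0]
    - [0.24, -0.3, -0.072, 0, 0, -0.191, 0]
    - [0.3, -0.374, -0.072, 0, 0, -0.2387, 0]
    - [0.36, -0.45, -0.072, 0, 0, -0.2865, 0]
    - [0.42, -0.524, -0.072, 0, 0, -0.331, 0]
    - [0.48, -0.6, -0.072, 0, 0, -0.3756, 0]
    - [0.55, -0.684, -0.072, 0, 0, -0.4202, 0]
    - [0.62, -0.768, -0.072, 0, 0, -0.4647, 0]
    - [0.652, -0.84, -0.072, 0, 0, -0.5093, 0]
    - [0.684, -0.914, -0.072, 0, 0, -0.557, 0]

```text
time: 1.35
tool_pos: [0.3909, -0.0377, 0.2607]
tool_rot: [0.468, 0.884, 0.0, 0.0]
ft_force: [0.3, -0.8, 0.3]
gripper_width: 0.094
grip_force: 0.0
```

Run:
```python
from h import *
s=read_state();print(s["time"],np.round(s["tool_pos"],3),np.round(s["joints"],2))
go(390,130,260,168);go(540,342,220,168)
```

```text
1.35 [ 0.391 -0.038  0.261] [ 0.49  0.24 -0.57  2.12  0.18  0.82  0.41]
[139.1, 93.7, 0.7] [0.001, 0.001, -0.764] yaw now 124.2
[230.0, 336.9, 40.9] [0.001, 0.001, -0.764] yaw now 124.2
```

Scaled: 337 mm / 500 = 0.674, 230 mm / 500 = 0.46, -0.764 rad / 3.1416 = -0.2432.

>>> arm_command:
  targets:
    - [0.07, 0.048, 0, 0, 0, -0.0382, 0]
    - [0.14, 0.094, 0, 0, 0, -0.0796, 0]
    - [0.21, 0.14, 0, 0, 0, -0.121, 0]
    - [0.278, 0.188, 0, 0, 0, -0.1592, 0]
    - [0.308, 0.268, 0.012, 0, 0, -0.1974, 0]
    - [0.34, 0.35, 0.026, 0, 0, -0.2292, 0]
    - [0.37, 0.43, 0.04, 0, 0, -0.2432, 0]
    - [0.4, 0.514, 0.054, 0, 0, -0.2432, 0]
    - [0.43, 0.594, 0.068, 0, 0, -0.2432, 0]
    - [0.46, 0.674, 0.082, 0, 0, -0.2432, 0]
    - [0.46, 0.674, 0.082, 0, 0, -0.2432, 0]
    - [0.46, 0.674, 0.082, 0, 0, -0.2432, 0]
  force: 25

```text
time: 2.55
tool_pos: [0.542, 0.3384, 0.2184]
tool_rot: [0.108, 0.994, -0.001, -0.001]
ft_force: [-1.1, -0.3, -0.1]
gripper_width: 0.0943
grip_force: 0.0
```

Run:
```python
from m import *
s=read_state();print(s["time"],np.round(s["tool_pos"],3),np.round(s["joints"],2))
f=grab("wrist","w1.png");P=pts(f);M=masks(f["color"])
for k in("blue","orange"): print(k,rect(P,M[k],.082,.11))
for y in(168,):go(540.5,342.5,86,y)
```

```text
2.55 [0.542 0.338 0.218] [-0.21  0.7  -0.69  1.54  0.48  1.08  0.34]
blue (array([572.6, 321.3]), array([55.7, 30. ]), 15.2, 734, array([0.092, 0.094, 0.095]))
orange (array([515.3, 236.9]), array([47.1, 86.8]), 78.9, 2292, array([0.086, 0.095, 0.097]))
[2.5, 4.9, 132.9] [-0.002, -0.001, -0.007] yaw now 167.6
```

View pics/w1.png

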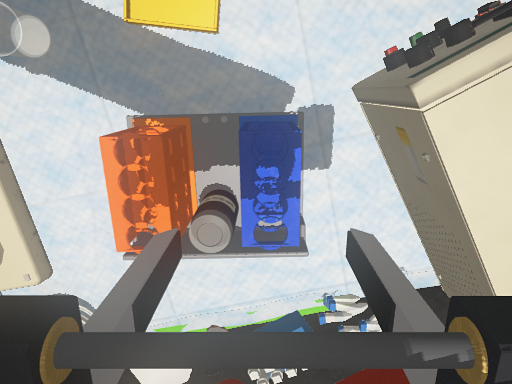

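The wrist view shows the blue rack at columns 240–302, rows 117–247, between the fingers at 180 and 350. The jar is at (213,215) and the orange rack at (155,185). I'll refine the blue rack's top outline.

Run:
```python
from m import *
f=grab("wrist");P=pts(f);M=masks(f["color"])
for k in("blue","orange"):
    for zl in(.03,.085):
        m=M[k]&(P[...,2]>zl)&(P[...,2]<.11)&(P[...,0]<.65); q=P[m]
        r=cv2.minAreaRect((q[:,:2]*1000).astype(np.float32)); print(k,zl,len(q),r)
        a=np.radians(-11.5);u=np.array([np.cos(a),np.sin(a)]);v=np.array([-u[1],u[0]])
        print(np.percentile(q[:,:2]@u,[.5,99.5]).round(4),np.percentile(q[:,:2]@v,[.5,99.5]).round(4), (np.array([.5405,.3425])@u).round(4),(np.array([.5405,.3425])@v).round(4))
```

```text
blue 0.03 2072 ((543.7463989257812, 344.432861328125), (51.18102264404297, 108.5566177368164), 78.0080337524414)
[0.4126 0.5175] [0.4202 0.4711] 0.4614 0.4434
blue 0.085 1811 ((543.7463989257812, 344.432861328125), (51.18102264404297, 108.5566177368164), 78.0080337524414)
[0.412  0.5168] [0.4202 0.4711] 0.4614 0.4434
orange 0.03 4022 ((508.37432861328125, 382.8521423339844), (109.54816436767578, 377.421142578125), 4.9029765129089355)
[0.4138 0.5164] [0.3067 0.3582] 0.4614 0.4434
orange 0.085 2350 ((523.0426025390625, 232.46591186523438), (52.5728759765625, 104.48703002929688), 78.86737060546875)
[0.4146 0.516 ] [0.3064 0.3582] 0.4614 0.4434
```

Scaled: 132 mm / 500 = 0.264, 120 mm / 500 = 0.24, -0.007 rad / 3.1416 = -0.0022.

>>> arm_command:
  targets:
    - [0, 0.012, 0.06, 0, 0, -0.0022, 0]
    - [0, 0.012, 0.13, 0, 0, -0.0022, 0]
    - [0, 0.012, 0.2, 0, 0, -0.0022, 0.1]
    - [0, 0.012, 0.24, 0, 0, -0.0022, 0.1]
    - [0, 0.012, 0.264, 0, 0, -0.0022, 0.1]
    - [0, 0.012, 0.264, 0, 0, -0.0022, 0.1]
    - [0, 0.012, 0.264, 0, 0, -0.0022, 0.6]
    - [0, 0.012, 0.264, 0, 0, -0.0022, 0.6]
    - [0, 0.012, 0.264, 0, 0, -0.0022, 0.6]
    - [0, 0.012, 0.264, 0, 0, -0.0022, 0.6]
    - [0, 0.012, 0.264, 0, 0, -0.0022, 0.6]
    - [0, 0.012, 0.264, 0, 0, -0.0022, 0.6]
  force: 20

```text
time: 3.85
tool_pos: [0.5443, 0.3443, 0.0881]
tool_rot: [0.105, 0.994, 0.0, 0.0]
ft_force: [-0.1, -1.4, 4.0]
gripper_width: 0.0521
grip_force: 20.0
```

Run:
```python
from h import *
go(544,344,240,168);go(400,160,260,168);go(395,0,260,171);go(395,-190,260,175.6)
```

```text
[0.1, -0.3, -151.9] [0.0, 0.001, -0.0] yaw now 168.0
[102.6, -210.2, -172.1] [0.0, 0.001, -0.0] yaw now 168.0
[74.1, -367.7, -172.1] [0.0, 0.001, -0.053] yaw now 168.0
[34.6, -553.6, -172.2] [0.0, 0.001, -0.133] yaw now 168.0
```

Scaled: -240 mm / 500 = -0.48, -210 mm / 500 = -0.42, -0.02 rad / 3.1416 = -0.0064.

>>> arm_command:
  targets:
    - [0, 0, -0.03, 0, 0, 0, 0.6]
    - [0, 0, -0.09, 0, 0, 0, 0.6]
    - [0, 0, -0.17, 0, 0, 0, 0.6]
    - [0, 0, -0.25, 0, 0, 0, 0.6]
    - [0.01, -0.02, -0.304, 0, 0, 0, 0.6]
    - [0.04, -0.08, -0.32, 0, 0, 0, 0.6]
    - [0.072, -0.15, -0.33, 0, 0, 0, 0.6]
    - [0.104, -0.22, -0.34, 0, 0, 0, 0.6]
    - [0.14, -0.29, -0.344, 0, 0, 0, 0.6]
    - [0.174, -0.356, -0.344, 0, 0, 0, 0.6]
    - [0.204, -0.42, -0.344, 0, 0, 0, 0.6]
    - [0.194, -0.48, -0.344, 0, 0, -0.0064, 0.6]

```text
time: 5.05
tool_pos: [0.3962, 0.1288, 0.2601]
tool_rot: [0.093, 0.996, -0.001, -0.0]
ft_force: [1.7, -0.6, -0.3]
gripper_width: 0.0522
grip_force: 20.0
```

Run:
```python
from h import *
s=read_state();print(np.round(s["joints"],2),s["gripper_width"])
go(395,0,260,171);go(395,-188,260,175.6);go(534,-188,260,175.6);go(534,-188,110,175.6)
```

```text
[ 0.26  0.33 -0.83  2.06  0.32  0.88  0.63] 0.05221208347521271
[-22.7, -126.8, 0.4] [-0.002, -0.0, -0.029] yaw now 169.3
[-57.5, -311.5, 0.7] [-0.002, -0.0, -0.109] yaw now 169.3
[-194.1, -285.8, 0.7] [-0.002, -0.0, -0.109] yaw now 169.3
[-194.1, -285.5, 150.7] [-0.002, -0.0, -0.109] yaw now 169.3
```

Scaled: -311 mm / 500 = -0.622, -194 mm / 500 = -0.388, -0.109 rad / 3.1416 = -0.0347.

>>> arm_command:
  targets:
    - [-0.016, -0.084, 0, 0, 0, -0.0032, 0.6]
    - [-0.03, -0.168, 0, 0, 0, -0.0064, 0.6]
    - [-0.046, -0.254, 0, 0, 0, -0.0095, 0.6]
    - [-0.06, -0.33, 0, 0, 0, -0.0143, 0.6]
    - [-0.074, -0.404, 0, 0, 0, -0.0191, 0.6]
    - [-0.088, -0.48, 0, 0, 0, -0.0255, 0.6]
    - [-0.102, -0.554, 0, 0, 0, -0.0318, 0.6]
    - [-0.114, -0.622, 0, 0, 0, -0.0347, 0.6]
    - [-0.18, -0.612, 0, 0, 0, -0.0347, 0.6]
    - [-0.26, -0.596, 0, 0, 0, -0.0347, 0.6]
    - [-0.33, -0.584, 0, 0, 0, -0.0347, 0.6]
    - [-0.388, -0.572, 0, 0, 0, -0.0347, 0.6]

```text
time: 6.25
tool_pos: [0.5375, -0.1878, 0.2601]
tool_rot: [0.04, 0.999, 0.0, 0.0]
ft_force: [-0.5, -0.2, -0.9]
gripper_width: 0.0517
grip_force: 20.0
```

Run:
```python
from m import *
s=read_state();print(np.round(s["joints"],2),s["gripper_width"])
f=grab("top");P=pts(f);M=masks(f["color"]);print(rect(P,M["blue"],.1,.3),rect(P,M["dark"],-.01,.02,(0.35,0.75,-.5,-.1)))
go(534,-188,110,175.6);go(534,-188,86,175.6)
```

```text
[ 0.75  0.56 -0.73  1.69  0.41  1.05  1.38] 0.05174907534377621
(array([ 526.1, -186.7]), array([51.7, 89.2]), 85.6, 1102, array([0.179, 0.225, 0.267])) (array([ 535.5, -232.9]), array([195.3, 145.7]), 85.6, 3206, array([-0.001,  0.003,  0.006]))
[9.2, -2.3, 150.1] [0.003, 0.007, -0.003] yaw now 175.5
[9.3, -2.4, 174.1] [0.003, 0.007, -0.003] yaw now 175.5
```

Scaled: 173 mm / 500 = 0.346, 150 mm / 500 = 0.3.

>>> arm_command:
  targets:
    - [0, 0, 0, 0, 0, 0, 0.6]
    - [0, 0, 0.06, 0, 0, 0, 0.6]
    - [0, 0, 0.13, 0, 0, 0, 0.6]
    - [0, 0, 0.2, 0, 0, 0, 0.6]
    - [0, 0, 0.26, 0, 0, 0, 0.6]
    - [0, 0, 0.3, 0, 0, 0, 0.6]
    - [0, 0, 0.324, 0, 0, 0, 0.6]
    - [0, 0, 0.336, 0, 0, 0, 0.6]
    - [0, 0, 0.342, 0, 0, 0, 0.6]
    - [0, 0, 0.346, 0, 0, 0, 0.6]
    - [0, 0, 0.346, 0, 0, 0, 0.6]
    - [0, 0, 0.346, 0, 0, 0, 0.6]

```text
time: 7.5
tool_pos: [0.5361, -0.188, 0.0871]
tool_rot: [0.04, 0.999, -0.0, 0.001]
ft_force: [0.3, 0.1, -0.6]
gripper_width: 0.0519
grip_force: 20.0
```

Scaled: -173 mm / 500 = -0.346, -140 mm / 500 = -0.28.

>>> arm_command:
  targets:
    - [0, 0, 0.002, 0, 0, 0, 0.6]
    - [0, 0, 0.004, 0, 0, 0, 0.6]
    - [0, 0, 0.004, 0, 0, 0, 0.6]
    - [0, 0, 0.004, 0, 0, 0, 0.3]
    - [0, 0, 0.004, 0, 0, 0, 0.3]
    - [0, 0, 0.004, 0, 0, 0, 0.3]
    - [0, 0, 0.004, 0, 0, 0, 0.3]
    - [0, 0, -0.03, 0, 0, 0, 0.3]
    - [0, 0, -0.1, 0, 0, 0, 0.3]
    - [0, 0, -0.19, 0, 0, 0, 0.2]
    - [0, 0, -0.28, 0, 0, 0, 0]
    - [0, 0, -0.346, 0, 0, 0, 0]

```text
time: 8.7
tool_pos: [0.5364, -0.1877, 0.2623]
tool_rot: [0.04, 0.999, -0.0, 0.001]
ft_force: [0.6, -0.1, -0.4]
gripper_width: 0.0859
grip_force: 0.0
```

Run:
```python
from m import *
s=read_state();print(s["time"],np.round(s["joints"],2),s["gripper_width"])
f=grab("top");P=pts(f);M=masks(f["color"]);print(rect(P,M["blue"],.07,.11,(.3,.8,-.5,0)))
f=grab("wrist");P=pts(f);M=masks(f["color"]);print(rect(P,M["blue"],.03,.11,(.3,.8,-.5,0)))
go(395,-188,260,173);go(395,0,260,171);go(400,130,260,169);go(521,232,260,169)
```

```text
8.7 [ 0.75  0.55 -0.73  1.69  0.41  1.06  1.38] 0.08594526152687411
(array([ 532.1, -187.9]), array([ 52.4, 105.2]), 85.8, 576, array([0.081, 0.09 , 0.093]))
(array([ 533. , -187.9]), array([ 51.1, 106.1]), 86.0, 2602, array([0.048, 0.09 , 0.092]))
[143.2, -11.7, 3.0] [-0.002, 0.009, 0.041] yaw now 175.4
[158.4, 175.7, 2.5] [-0.001, 0.009, 0.076] yaw now 175.4
[163.9, 305.7, 2.2] [-0.001, 0.009, 0.111] yaw now 175.4
[51.6, 417.1, 3.0] [-0.001, 0.009, 0.111] yaw now 175.4
```

Scaled: 335 mm / 500 = 0.67, 143 mm / 500 = 0.286, 0.111 rad / 3.1416 = 0.0353.

>>> arm_command:
  targets:
    - [0.07, -0.006, 0, 0, 0, 0.0032, 0]
    - [0.15, -0.012, 0, 0, 0, 0.0064, 0]
    - [0.22, -0.018, 0, 0, 0, 0.0095, 0]
    - [0.278, -0.022, 0, 0, 0, 0.0127, 0]
    - [0.286, 0.06, 0, 0, 0, 0.0159, 0]
    - [0.292, 0.15, 0, 0, 0, 0.0191, 0]
    - [0.3, 0.24, 0, 0, 0, 0.0223, 0]
    - [0.308, 0.33, 0, 0, 0, 0.0239, 0]
    - [0.314, 0.42, 0, 0, 0, 0.0286, 0]
    - [0.318, 0.51, 0, 0, 0, 0.0318, 0]
    - [0.32, 0.6, 0, 0, 0, 0.0353, 0]
    - [0.26, 0.67, 0, 0, 0, 0.0353, 0]

```text
time: 10.0
tool_pos: [0.43, 0.1589, 0.2591]
tool_rot: [0.093, 0.996, -0.001, -0.001]
ft_force: [0.7, -1.2, 1.0]
gripper_width: 0.0937
grip_force: 0.0
```

Scaled: 89 mm / 500 = 0.178, -88 mm / 500 = -0.176.

>>> arm_command:
  targets:
    - [-0.056, 0.06, 0, 0, 0, 0, 0]
    - [-0.11, 0.11, 0, 0, 0, 0, 0]
    - [-0.156, 0.152, 0, 0, 0, 0, 0]
    - [-0.176, 0.178, 0, 0, 0, 0, 0]
    - [-0.176, 0.178, 0, 0, 0, 0, 0]
    - [-0.176, 0.178, 0, 0, 0, 0, 0]

```text
time: 10.6
tool_pos: [0.5354, 0.2267, 0.2584]
tool_rot: [0.095, 0.995, -0.001, -0.001]
ft_force: [-0.5, -0.9, -0.7]
gripper_width: 0.0941
grip_force: 0.0
```

Run:
```python
from m import *
s=read_state();print(s["time"],np.round(s["joints"],2),s["gripper_width"],s["tool_pos"])
f=grab("wrist");P=pts(f);M=masks(f["color"]);print(rect(P,M["orange"],.07,.11,(.3,.8,0,.6)))
f=grab("top");P=pts(f);M=masks(f["color"]);print(rect(P,M["orange"],.085,.11,(.3,.8,0,.6)))
go(522,232,88,169)
```

```text
10.6 [ 0.02  0.59 -0.75  1.66  0.44  1.08  0.51] 0.09412068734005531 [0.53544984 0.22665616 0.25837497]
(array([557.5, 234.1]), array([33.8, 41.3]), 79.7, 607, array([0.094, 0.096, 0.097]))
(array([506.9, 233.3]), array([48.9, 79.8]), 81.3, 208, array([0.093, 0.096, 0.098]))
[14.3, 3.4, 171.1] [-0.002, -0.001, 0.0] yaw now 169.0
```

Scaled: 170 mm / 500 = 0.34, 165 mm / 500 = 0.33.

>>> arm_command:
  targets:
    - [0.014, 0.006, 0.04, 0, 0, 0, 0]
    - [0.028, 0.008, 0.11, 0, 0, 0, 0]
    - [0.028, 0.008, 0.18, 0, 0, 0, 0]
    - [0.028, 0.008, 0.25, 0, 0, 0, 0.1]
    - [0.028, 0.008, 0.3, 0, 0, 0, 0.1]
    - [0.028, 0.008, 0.33, 0, 0, 0, 0.1]
    - [0.028, 0.008, 0.34, 0, 0, 0, 0.1]
    - [0.028, 0.008, 0.34, 0, 0, 0, 0.6]
    - [0.028, 0.008, 0.34, 0, 0, 0, 0.6]
    - [0.028, 0.008, 0.34, 0, 0, 0, 0.6]
    - [0.028, 0.008, 0.34, 0, 0, 0, 0.6]
    - [0.028, 0.008, 0.34, 0, 0, 0, 0.6]

```text
time: 11.9
tool_pos: [0.524, 0.2336, 0.0902]
tool_rot: [0.096, 0.995, 0.0, 0.001]
ft_force: [-0.9, -1.8, 2.7]
gripper_width: 0.0522
grip_force: 19.9
```

Run:
```python
from h import *
s=read_state();print(s["time"],s["tool_pos"],s["gripper_width"],s["grip_force"])
go(400,130,260,169);go(395,0,260,171);go(395,-280,260,175.6);go(530,-281,260,175.6)
```

```text
11.9 [0.52396594 0.23364665 0.09016813] 0.052183630607543434 19.923008680343628
[101.7, -125.4, -170.0] [0.0, 0.001, -0.0] yaw now 169.0
[81.8, -253.9, -170.0] [0.0, 0.001, -0.035] yaw now 169.0
[28.4, -528.8, -170.0] [0.0, 0.001, -0.115] yaw now 169.0
[-104.3, -504.0, -169.8] [0.0, 0.001, -0.115] yaw now 169.0
```

Scaled: -297 mm / 500 = -0.594, -170 mm / 500 = -0.34, -0.035 rad / 3.1416 = -0.0111.

>>> arm_command:
  targets:
    - [0, 0, -0.03, 0, 0, 0, 0.6]
    - [0, 0, -0.09, 0, 0, 0, 0.6]
    - [0, 0, -0.17, 0, 0, 0, 0.6]
    - [0.01, -0.01, -0.25, 0, 0, 0, 0.6]
    - [0.05, -0.05, -0.31, 0, 0, 0, 0.6]
    - [0.1, -0.11, -0.336, 0, 0, 0, 0.6]
    - [0.15, -0.18, -0.34, 0, 0, 0, 0.6]
    - [0.2, -0.25, -0.34, 0, 0, 0, 0.6]
    - [0.19, -0.336, -0.34, 0, 0, -0.0032, 0.6]
    - [0.178, -0.422, -0.34, 0, 0, -0.0064, 0.6]
    - [0.164, -0.508, -0.34, 0, 0, -0.0111, 0.6]
    - [0.15, -0.594, -0.34, 0, 0, -0.0159, 0.6]

```text
time: 13.1
tool_pos: [0.393, -0.045, 0.2605]
tool_rot: [0.07, 0.998, -0.0, 0.001]
ft_force: [1.8, 0.6, -1.5]
gripper_width: 0.0518
grip_force: 19.9
```

Run:
```python
from h import *
s=read_state();print(s["time"],s["tool_pos"],s["gripper_width"],s["joints"].round(2))
go(395,-280,260,175.6);go(530,-281,260,175.6)
```

```text
13.1 [ 0.39297256 -0.04495787  0.26049222] 0.05184339502083371 [ 0.72  0.3  -0.85  2.11  0.3   0.86  1.12]
[-34.9, -232.5, 0.7] [-0.001, 0.002, -0.063] yaw now 172.0
[-168.7, -214.6, 0.9] [-0.001, 0.002, -0.063] yaw now 172.0
```

Scaled: -229 mm / 500 = -0.458, -175 mm / 500 = -0.35, -0.063 rad / 3.1416 = -0.0201.

>>> arm_command:
  targets:
    - [-0.014, -0.086, 0, 0, 0, -0.0032, 0.6]
    - [-0.028, -0.172, 0, 0, 0, -0.0064, 0.6]
    - [-0.042, -0.26, 0, 0, 0, -0.0095, 0.6]
    - [-0.056, -0.35, 0, 0, 0, -0.0143, 0.6]
    - [-0.07, -0.426, 0, 0, 0, -0.0201, 0.6]
    - [-0.1, -0.458, 0, 0, 0, -0.0201, 0.6]
    - [-0.17, -0.448, 0, 0, 0, -0.0201, 0.6]
    - [-0.25, -0.438, 0, 0, 0, -0.0201, 0.6]
    - [-0.31, -0.43, 0, 0, 0, -0.0201, 0.6]
    - [-0.332, -0.426, 0, 0, 0, -0.0201, 0.6]
    - [-0.332, -0.426, 0, 0, 0, -0.0201, 0.6]
    - [-0.332, -0.426, 0, 0, 0, -0.0201, 0.6]

```text
time: 14.3
tool_pos: [0.5261, -0.2778, 0.2596]
tool_rot: [0.039, 0.999, -0.0, -0.001]
ft_force: [0.0, -0.4, -1.0]
gripper_width: 0.0522
grip_force: 19.9
```

Run:
```python
from h import *
s=read_state();print(s["time"],s["tool_pos"],s["gripper_width"],s["joints"].round(2))
go(530,-280,89,175.6)
```

```text
14.3 [ 0.52611022 -0.2778212   0.25959283] 0.05221861711334723 [ 0.88  0.6  -0.73  1.62  0.44  1.1   1.53]
[-4.3, -1.8, 170.6] [-0.0, -0.002, -0.002] yaw now 175.5
```

Scaled: 173 mm / 500 = 0.346, 172 mm / 500 = 0.344.

>>> arm_command:
  targets:
    - [0, -0.004, 0.06, 0, 0, 0, 0.6]
    - [-0.004, -0.004, 0.14, 0, 0, 0, 0.6]
    - [-0.004, -0.004, 0.22, 0, 0, 0, 0.6]
    - [-0.004, -0.004, 0.28, 0, 0, 0, 0.6]
    - [-0.004, -0.004, 0.316, 0, 0, 0, 0.6]
    - [-0.004, -0.004, 0.332, 0, 0, 0, 0.6]
    - [-0.004, -0.004, 0.34, 0, 0, 0, 0.6]
    - [-0.004, -0.004, 0.344, 0, 0, 0, 0.6]
    - [-0.004, -0.004, 0.346, 0, 0, 0, 0.6]
    - [-0.004, -0.004, 0.346, 0, 0, 0, 0.6]
    - [-0.004, -0.004, 0.346, 0, 0, 0, 0.3]
    - [-0.004, -0.004, 0.346, 0, 0, 0, 0.3]

```text
time: 15.5
tool_pos: [0.5297, -0.2802, 0.087]
tool_rot: [0.039, 0.999, -0.0, 0.0]
ft_force: [-0.2, 0.4, -0.6]
gripper_width: 0.0639
grip_force: 0.0
```

Scaled: -180 mm / 500 = -0.36, -170 mm / 500 = -0.34, 0.06 rad / 3.1416 = 0.0191.

>>> arm_command:
  targets:
    - [0, 0, 0, 0, 0, 0, 0.3]
    - [0, 0, -0.03, 0, 0, 0, 0.3]
    - [0, 0, -0.1, 0, 0, 0, 0.3]
    - [0, 0, -0.18, 0, 0, 0, 0.2]
    - [0, 0, -0.26, 0, 0, 0, 0.1]
    - [0, 0, -0.34, 0, 0, 0, 0]
    - [0.02, 0.01, -0.36, 0, 0, 0, 0]
    - [0.09, 0.01, -0.36, 0, 0, 0.0064, 0]
    - [0.17, 0.01, -0.36, 0, 0, 0.0095, 0]
    - [0.25, 0.02, -0.36, 0, 0, 0.0127, 0]
    - [0.276, 0.1, -0.36, 0, 0, 0.0159, 0]
    - [0.28, 0.18, -0.36, 0, 0, 0.0191, 0]

```text
time: 16.7
tool_pos: [0.3937, -0.1793, 0.2665]
tool_rot: [0.072, 0.997, -0.001, -0.001]
ft_force: [1.5, 0.8, 0.3]
gripper_width: 0.0939
grip_force: 0.0
```

Run:
```python
from m import *
s=read_state();print(s["time"],s["tool_pos"],s["gripper_width"],s["joints"].round(2))
f=grab("top","top2.png");P=pts(f);M=masks(f["color"])
for k in("blue","orange"): print(rect(P,M[k],.07,.11,(.3,.8,-.5,0)),rect(P,M[k],0,.02,(.3,.8,0.1,.5)))
np.savez("t2.npz",P=P,c=f["color"])
go(395,0,260,171);go(400,130,260,169);go(555,283,240,169)
```

```text
16.7 [ 0.39369812 -0.17925528  0.26648267] 0.09394332641598285 [ 0.98  0.35 -0.81  2.01  0.32  0.91  1.42]
(array([ 542. , -188.7]), array([52.6, 84.9]), 86.0, 393, array([0.085, 0.091, 0.093])) (array([543.8, 342.3]), array([ 59.1, 113.6]), 79.8, 958, array([0.003, 0.006, 0.009]))
(array([ 571.4, -265.7]), array([12.4, 12.6]), 85.5, 21, array([0.085, 0.091, 0.096])) None
[23.1, 170.0, 7.6] [0.002, -0.001, 0.023] yaw now 172.3
[35.6, 299.5, 7.8] [0.002, -0.001, 0.058] yaw now 172.3
[-97.5, 471.9, 28.0] [0.002, -0.001, 0.058] yaw now 172.3
```

View pics/top2.png

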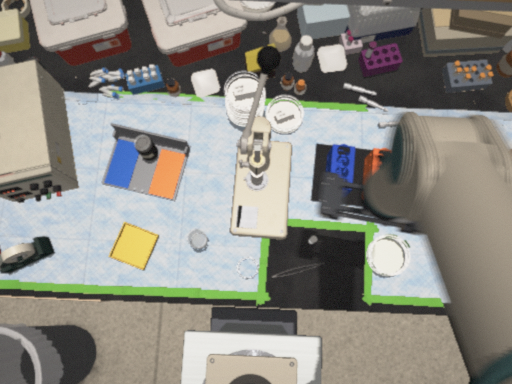

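The jar stands alone at (147,147) between the bare blue (123,163) and orange (167,173) pads. The racks are on the mat, and the arm hides part of the orange one. Measuring the pads and the jar while moving.

Scaled: 390 mm / 500 = 0.78, 172 mm / 500 = 0.344, 0.058 rad / 3.1416 = 0.0185.

>>> arm_command:
  targets:
    - [0.01, 0.08, 0.008, 0, 0, 0.0016, 0]
    - [0.022, 0.17, 0.014, 0, 0, 0.0032, 0]
    - [0.034, 0.26, 0.014, 0, 0, 0.0064, 0]
    - [0.046, 0.344, 0.014, 0, 0, 0.008, 0]
    - [0.056, 0.43, 0.014, 0, 0, 0.0127, 0]
    - [0.064, 0.52, 0.014, 0, 0, 0.0159, 0]
    - [0.07, 0.6, 0.014, 0, 0, 0.0185, 0]
    - [0.016, 0.67, 0.02, 0, 0, 0.0185, 0]
    - [-0.04, 0.73, 0.02, 0, 0, 0.0185, 0]
    - [-0.08, 0.78, 0.02, 0, 0, 0.0185, 0]
    - [-0.08, 0.78, 0.02, 0, 0, 0.0185, 0]
    - [-0.08, 0.78, 0.02, 0, 0, 0.0185, 0]

```text
time: 17.95
tool_pos: [0.4896, 0.2015, 0.2562]
tool_rot: [0.098, 0.995, -0.0, -0.001]
ft_force: [-0.1, -0.5, 1.0]
gripper_width: 0.0939
grip_force: 0.0
```

```bash
cat > hold.py <<'E'
from m import *
def pads(P,c):
    H=hsv(c);h,s=H[...,0],H[...,1]
    o={}
    for k,m in(("blue",(h>100)&(h<130)&(s>120)),("orange",(h<18)&(s>120))): 
        r=rect(P,m,-.005,.02,(.4,.66,.15,.45)); print(k,r); o[k]=np.array(r[0])
    d=o["blue"]-o["orange"]; print("mid",(o["blue"]+o["orange"])/2,np.hypot(*d),"yaw",np.degrees(np.arctan2(d[1],d[0]))-90)
def jar(P):
    X,Y,Z=P[...,0],P[...,1],P[...,2]
    m=(Z>.070)&(Z<.095)&(X>.5)&(X<.66)&(Y>.15)&(Y<.45); q=P[m]
    if len(q)>5: print("jar",len(q),cv2.minEnclosingCircle((q[:,:2]*1000).astype(np.float32)),np.median(q[:,2]))
E
python3 - <<'E'
from hold import *
z=np.load("t2.npz");pads(z["P"],z["c"]);jar(z["P"])
s=read_state();print(s["time"],s["tool_pos"],s["joints"].round(2))
f=grab("wrist","w3.png");P=pts(f);pads(P,f["color"]);jar(P)
f=grab("scene");P=pts(f);pads(P,f["color"]);M=masks(f["color"])
print([rect(P,M[k],.05,.11,(.3,.8,-.5,0)) for k in("blue","orange")])
E
```

```text
blue (array([544.1, 342.8]), array([ 61.7, 116.9]), 79.8, 1020, array([0.003, 0.006, 0.009]))
orange (array([522.1, 230.7]), array([ 62.2, 118.6]), 78.3, 1100, array([0.003, 0.006, 0.009]))
mid [533.1  286.75] 114.23839109511306 yaw -11.103373477100149
jar 247 ((573.5885620117188, 279.0412902832031), 20.733112335205078) 0.08281263968306163
17.95 [0.48955472 0.20145978 0.25617783] [ 0.08  0.52 -0.79  1.8   0.43  1.01  0.5 ]
blue (array([543.6, 344. ]), array([ 61.6, 116.7]), 79.0, 4504, array([0.004, 0.005, 0.007]))
orange (array([521.5, 232.5]), array([ 61.7, 116.6]), 79.0, 4617, array([0.004, 0.006, 0.007]))
mid [532.55 288.25] 113.66908110827676 yaw -11.211078570187695
jar 622 ((572.92626953125, 279.4841613769531), 20.24151611328125) 0.08248000010230958
blue (array([541.5, 331.7]), array([ 83.1, 122.8]), 81.5, 274, array([0.004, 0.005, 0.008]))
orange (array([521. , 230.2]), array([ 70.6, 128. ]), 85.2, 392, array([0.003, 0.005, 0.008]))
mid [531.25 280.95] 103.54950506883169 yaw -11.418447078199094
[(array([ 531. , -188.9]), array([ 54.9, 109.3]), 85.7, 710, array([0.053, 0.084, 0.091])), (array([ 527. , -282.9]), array([ 54.5, 113.8]), 85.6, 910, array([0.051, 0.084, 0.093]))]
```

View pics/w3.png

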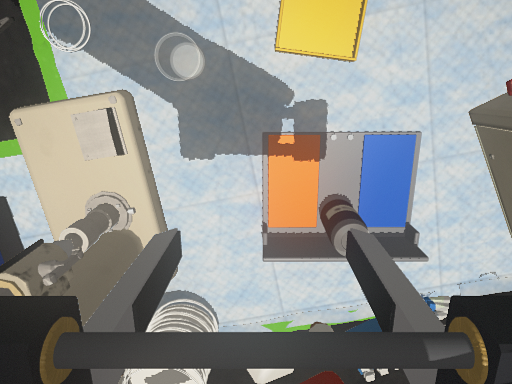

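The wrist view agrees: orange pad (293,180), blue pad (387,180), jar (342,225), tray (320,28). Now for the jar.

Run:
```python
from m import *
go(573,279,150,169);go(573,279,54,169)
f=grab("top");P=pts(f);M=masks(f["color"]);print(rect(P,M["yellow"],-.01,.03,(.2,.5,.1,.5)))
f=grab("wrist");P=pts(f);M=masks(f["color"]);print(rect(P,M["yellow"],-.01,.03,(.2,.5,.1,.5)))
```

```text
[-66.7, 93.8, 106.2] [-0.002, -0.001, -0.005] yaw now 168.7
[-66.8, 93.9, 202.2] [-0.002, -0.001, -0.005] yaw now 168.7
(array([339.7, 293.5]), array([89.6, 87.9]), 71.3, 1362, array([-0.   ,  0.003,  0.013]))
(array([353.5, 290.4]), array([89.5, 61.5]), 71.8, 4635, array([0.001, 0.003, 0.013]))
```

Scaled: 202 mm / 500 = 0.404, 180 mm / 500 = 0.36, -0.005 rad / 3.1416 = -0.0016.

>>> arm_command:
  targets:
    - [-0.05, 0.08, 0.04, 0, 0, -0.0016, 0]
    - [-0.1, 0.15, 0.09, 0, 0, -0.0016, 0]
    - [-0.134, 0.188, 0.16, 0, 0, -0.0016, 0]
    - [-0.134, 0.188, 0.23, 0, 0, -0.0016, 0]
    - [-0.134, 0.188, 0.3, 0, 0, -0.0016, 0]
    - [-0.134, 0.188, 0.36, 0, 0, -0.0016, 0]
    - [-0.134, 0.188, 0.394, 0, 0, -0.0016, 0]
    - [-0.134, 0.188, 0.404, 0, 0, -0.0016, 0]
    - [-0.134, 0.188, 0.404, 0, 0, -0.0016, 0]
    - [-0.134, 0.188, 0.404, 0, 0, -0.0016, 0.3]
    - [-0.134, 0.188, 0.404, 0, 0, -0.0016, 0.3]
    - [-0.134, 0.188, 0.404, 0, 0, -0.0016, 0.3]

```text
time: 19.35
tool_pos: [0.5752, 0.2808, 0.0557]
tool_rot: [0.096, 0.995, 0.001, 0.001]
ft_force: [0.2, 0.8, 0.2]
gripper_width: 0.0731
grip_force: 0.0
```

>>> arm_command:
  targets:
    - [0, 0, 0, 0, 0, 0, 0.7]
    - [0, 0, 0, 0, 0, 0, 0.7]
    - [0, 0, 0, 0, 0, 0, 0.7]
    - [0, 0, 0, 0, 0, 0, 0.7]
    - [0, 0, 0, 0, 0, 0, 0.7]
    - [0, 0, 0, 0, 0, 0, 0.7]
  force: 20

```text
time: 19.95
tool_pos: [0.5746, 0.2804, 0.0545]
tool_rot: [0.096, 0.995, -0.0, -0.0]
ft_force: [-0.0, -0.8, -0.2]
gripper_width: 0.0426
grip_force: 20.0
```

Run:
```python
from h import *
s=read_state();print(s["time"],s["tool_pos"],s["gripper_width"],s["joints"].round(2))
go(573,279,160,169);go(420,300,160,169);go(339.5,293,150,169)
```

```text
19.95 [0.57455349 0.2804391  0.05448262] 0.04259186293573295 [-0.15  0.9  -0.6   1.67  0.67  0.8   0.32]
[1.3, -1.7, -105.5] [-0.0, -0.0, 0.0] yaw now 169.0
[155.4, -10.3, -105.5] [-0.0, -0.0, 0.0] yaw now 169.0
[233.1, -32.5, -95.5] [-0.0, -0.0, 0.0] yaw now 169.0
```

Scaled: 233 mm / 500 = 0.466, 220 mm / 500 = 0.44.

>>> arm_command:
  targets:
    - [0, 0, -0.02, 0, 0, 0, 0.7]
    - [0, 0, -0.07, 0, 0, 0, 0.7]
    - [0, 0, -0.13, 0, 0, 0, 0.7]
    - [0.02, 0, -0.18, 0, 0, 0, 0.7]
    - [0.07, -0.004, -0.2, 0, 0, 0, 0.7]
    - [0.13, -0.008, -0.2, 0, 0, 0, 0.7]
    - [0.2, -0.014, -0.2, 0, 0, 0, 0.7]
    - [0.27, -0.02, -0.2, 0, 0, 0, 0.7]
    - [0.33, -0.03, -0.2, 0, 0, 0, 0.7]
    - [0.39, -0.044, -0.2, 0, 0, 0, 0.7]
    - [0.44, -0.056, -0.196, 0, 0, 0, 0.7]
    - [0.466, -0.064, -0.19, 0, 0, 0, 0.7]

```text
time: 21.15
tool_pos: [0.3376, 0.2936, 0.1503]
tool_rot: [0.094, 0.996, 0.0, 0.0]
ft_force: [1.4, -0.4, -1.0]
gripper_width: 0.0424
grip_force: 20.0
```

Run:
```python
from h import *
f=grab("top","top3.png")
im=f["color"][200:300,90:190,::-1]; cv2.imwrite("pics/c3.png",cv2.resize(im,(500,500)))
f=grab("wrist","w4.png")
s=read_state();print(s["time"],s["tool_pos"],s["gripper_width"],s["grip_force"],s["joints"].round(2))
go(339.5,293,54,169)
```

```text
21.25 [0.33791561 0.29322808 0.14997047] 0.042907192863672526 20.00006139278412 [-0.29  0.55 -0.69  2.13  0.57  0.66  0.  ]
[-1.6, 0.2, 96.0] [-0.001, 0.0, 0.003] yaw now 169.2
```

View pics/w4.png

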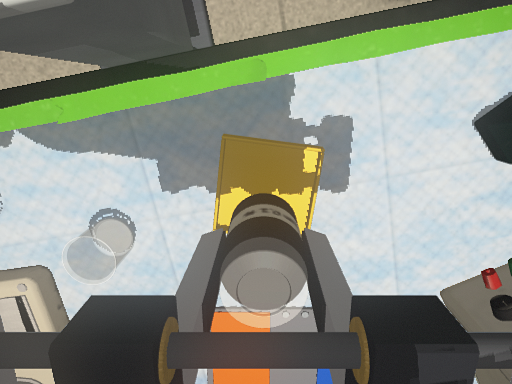

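The wrist view shows the jar upright between the fingers at (265,250), with the tray below it. I lower it.

Scaled: 96.5 mm / 500 = 0.193, 96 mm / 500 = 0.192.

>>> arm_command:
  targets:
    - [-0.004, 0, 0.04, 0, 0, 0, 0.7]
    - [-0.004, 0, 0.09, 0, 0, 0, 0.7]
    - [-0.004, 0, 0.13, 0, 0, 0, 0.7]
    - [-0.004, 0, 0.16, 0, 0, 0, 0.7]
    - [-0.004, 0, 0.178, 0, 0, 0, 0.7]
    - [-0.004, 0, 0.186, 0, 0, 0, 0.7]
    - [-0.004, 0, 0.19, 0, 0, 0, 0.7]
    - [-0.004, 0, 0.192, 0, 0, 0, 0.7]
    - [-0.004, 0, 0.193, 0, 0, 0, 0.7]
    - [-0.004, 0, 0.193, 0, 0, 0, 0.7]
    - [-0.004, 0, 0.193, 0, 0, 0, 0.7]

```text
time: 22.35
tool_pos: [0.3421, 0.2934, 0.0534]
tool_rot: [0.096, 0.995, 0.0, 0.0]
ft_force: [0.5, -1.0, 2.7]
gripper_width: 0.043
grip_force: 20.0
```

Scaled: -205 mm / 500 = -0.41, -195 mm / 500 = -0.39.

>>> arm_command:
  targets:
    - [0, 0, 0, 0, 0, 0, 0.4]
    - [0, 0, 0, 0, 0, 0, 0.3]
    - [0, 0, 0, 0, 0, 0, 0.2]
    - [0, 0, 0, 0, 0, 0, 0.2]
    - [0, 0, -0.02, 0, 0, 0, 0.2]
    - [0, 0, -0.08, 0, 0, 0, 0.1]
    - [0, 0, -0.16, 0, 0, 0, 0]
    - [0, 0, -0.24, 0, 0, 0, 0]
    - [0, 0, -0.32, 0, 0, 0, 0]
    - [0, 0, -0.39, 0, 0, 0, 0]
    - [0, 0, -0.41, 0, 0, 0, 0]
    - [0, 0, -0.41, 0, 0, 0, 0]

```text
time: 23.55
tool_pos: [0.3422, 0.2934, 0.2593]
tool_rot: [0.096, 0.995, 0.001, 0.001]
ft_force: [-0.5, -0.2, -0.6]
gripper_width: 0.0939
grip_force: 0.0
```

Run:
```python
from m import *
s=read_state();print(s["time"],s["tool_pos"],s["joints"].round(2))
def jr(P):
    X,Y,Z=P[...,0],P[...,1],P[...,2]
    q=P[(Z>.07)&(Z<.095)&(X>.29)&(X<.39)&(Y>.24)&(Y<.35)]; return len(q),cv2.minEnclosingCircle((q[:,:2]*1000).astype(np.float32)),np.median(q[:,2])
for n in("wrist","scene","top"):
    f=grab(n,"j_%s.png"%n);P=pts(f);print(n,jr(P),rect(P,masks(f["color"])["yellow"],-.01,.03,(.2,.5,.2,.4)))
go(395,160,262,170);go(395,0,262,171);go(395,-140,262,174)
```

```text
23.55 [0.34221588 0.29338279 0.25931051] [-0.15  0.39 -0.85  1.99  0.37  0.92  0.19]
wrist (1253, ((341.81536865234375, 293.946044921875), 20.249544143676758), np.float64(0.08180485158605003)) (array([340.7, 293.6]), array([90.2, 92.8]), 71.7, 3680, array([0.001, 0.003, 0.014]))
scene (135, ((339.0383605957031, 291.2622985839844), 21.420347213745117), np.float64(0.08071494336115154)) (array([336.4, 293.7]), array([96.6, 88.4]), 71.1, 401, array([0.001, 0.005, 0.013]))
top (0, ((0.0, 0.0), 0.0), np.float64(nan)) None
[-78.1, -119.4, -5.2] [-0.002, -0.002, -0.017] yaw now 169.0
[-108.6, -276.5, -4.8] [-0.002, -0.002, -0.035] yaw now 169.0
[-135.3, -413.9, -4.6] [-0.002, -0.002, -0.087] yaw now 169.0
  return _methods._mean(a, axis=axis, dtype=dtype,
  ret = ret.dtype.type(ret / rcount)
```

View pics/j_wrist.png

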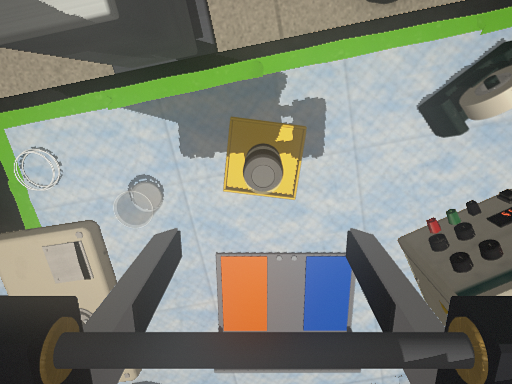

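The jar stands upright at (263,168) in the middle of the tray, within about 2 mm. Now I go for the blue rack.

Scaled: -455 mm / 500 = -0.91, -420 mm / 500 = -0.84, -0.1 rad / 3.1416 = -0.0318.

>>> arm_command:
  targets:
    - [-0.05, -0.076, -0.008, 0, 0, 0, 0]
    - [-0.104, -0.16, -0.008, 0, 0, -0.0032, 0]
    - [-0.156, -0.238, -0.008, 0, 0, -0.0064, 0]
    - [-0.172, -0.32, -0.008, 0, 0, -0.008, 0]
    - [-0.188, -0.404, -0.008, 0, 0, -0.0095, 0]
    - [-0.202, -0.48, -0.008, 0, 0, -0.0105, 0]
    - [-0.216, -0.554, -0.008, 0, 0, -0.0111, 0]
    - [-0.23, -0.626, -0.008, 0, 0, -0.0159, 0]
    - [-0.244, -0.696, -0.008, 0, 0, -0.0207, 0]
    - [-0.258, -0.766, -0.008, 0, 0, -0.0255, 0]
    - [-0.272, -0.84, -0.008, 0, 0, -0.0286, 0]
    - [-0.288, -0.91, -0.008, 0, 0, -0.0318, 0]

```text
time: 24.9
tool_pos: [0.395, -0.1823, 0.2605]
tool_rot: [0.046, 0.999, 0.001, -0.002]
ft_force: [1.3, 1.1, -0.5]
gripper_width: 0.0938
grip_force: 0.0
```

Run:
```python
from m import *
s=read_state();print(s["time"],s["tool_pos"],s["joints"].round(2))
f=grab("wrist");P=pts(f);M=masks(f["color"])
for k in("blue","orange"):
    q=P[M[k]&(P[...,2]>.08)&(P[...,2]<.105)&(P[...,1]<0)]; print(k,cv2.minAreaRect((q[:,:2]*1000).astype(np.float32)),len(q))
go(532.5,-188,262,176);go(532.5,-188,88,176)
```

```text
24.9 [ 0.39499412 -0.18228605  0.2604704 ] [ 0.99  0.36 -0.82  2.02  0.34  0.9   1.46]
blue ((526.4878540039062, -189.73641967773438), (46.36943054199219, 94.47331237792969), 85.80716705322266) 1439
orange ((518.8494873046875, -280.6377258300781), (52.10321807861328, 89.77356719970703), 84.87492370605469) 1565
[-136.9, 14.1, -2.5] [-0.001, -0.003, -0.028] yaw now 174.4
[-137.4, 14.3, 171.5] [-0.001, -0.003, -0.028] yaw now 174.4
```

Scaled: -137 mm / 500 = -0.274, -135 mm / 500 = -0.27, -0.028 rad / 3.1416 = -0.0089.

>>> arm_command:
  targets:
    - [-0.07, 0.01, 0, 0, 0, -0.0089, 0]
    - [-0.15, 0.016, 0, 0, 0, -0.0089, 0]
    - [-0.22, 0.02, 0, 0, 0, -0.0089, 0]
    - [-0.27, 0.022, 0.02, 0, 0, -0.0089, 0]
    - [-0.274, 0.024, 0.08, 0, 0, -0.0089, 0]
    - [-0.274, 0.024, 0.12, 0, 0, -0.0089, 0]
    - [-0.274, 0.024, 0.12, 0, 0, -0.0089, 0]
    - [-0.274, 0.024, 0.12, 0, 0, -0.0089, 0]

```text
time: 25.75
tool_pos: [0.5333, -0.1809, 0.201]
tool_rot: [0.031, 1.0, 0.001, -0.001]
ft_force: [0.2, 0.6, 0.6]
gripper_width: 0.094
grip_force: 0.0
```

Run:
```python
from h import *
s=read_state();print(s["time"],s["tool_pos"],s["joints"].round(2))
go(532.5,-188,86.5,176)
```

```text
25.75 [ 0.53333086 -0.1809072   0.20103669] [ 0.74  0.62 -0.72  1.77  0.5   0.94  1.31]
[0.1, -7.3, 114.5] [0.001, -0.002, 0.007] yaw now 176.4
```

Scaled: 114 mm / 500 = 0.228, 112 mm / 500 = 0.224, 0.007 rad / 3.1416 = 0.0022.

>>> arm_command:
  targets:
    - [0, -0.014, 0.02, 0, 0, 0.0022, 0]
    - [0, -0.014, 0.08, 0, 0, 0.0022, 0.1]
    - [0, -0.014, 0.15, 0, 0, 0.0022, 0.1]
    - [0, -0.014, 0.2, 0, 0, 0.0022, 0.1]
    - [0, -0.014, 0.224, 0, 0, 0.0022, 0.1]
    - [0, -0.014, 0.228, 0, 0, 0.0022, 0.1]
    - [0, -0.014, 0.228, 0, 0, 0.0022, 0.6]
    - [0, -0.014, 0.228, 0, 0, 0.0022, 0.6]
    - [0, -0.014, 0.228, 0, 0, 0.0022, 0.6]
    - [0, -0.014, 0.228, 0, 0, 0.0022, 0.6]
    - [0, -0.014, 0.228, 0, 0, 0.0022, 0.6]
    - [0, -0.014, 0.228, 0, 0, 0.0022, 0.6]
  force: 20

```text
time: 26.95
tool_pos: [0.5338, -0.1887, 0.0886]
tool_rot: [0.035, 0.999, -0.0, 0.0]
ft_force: [-1.3, 0.8, 4.4]
gripper_width: 0.0519
grip_force: 20.0
```

Run:
```python
from h import *
s=read_state();print(s["time"],s["tool_pos"],s["gripper_width"])
go(395,-188,262,174);go(395,0,262,171);go(400,160,262,169)
```

```text
26.95 [ 0.5337784  -0.1886887   0.08860202] 0.051939640839399004
[138.3, -9.2, -173.5] [-0.0, 0.001, 0.034] yaw now 175.9
[151.6, 178.3, -173.6] [-0.0, 0.001, 0.086] yaw now 175.9
[157.9, 338.3, -173.7] [-0.0, 0.001, 0.121] yaw now 175.9
```

Scaled: 178 mm / 500 = 0.356, -173 mm / 500 = -0.346, 0.086 rad / 3.1416 = 0.0274.

>>> arm_command:
  targets:
    - [0, 0, -0.03, 0, 0, 0, 0.6]
    - [0, 0, -0.1, 0, 0, 0, 0.6]
    - [0, 0, -0.19, 0, 0, 0, 0.6]
    - [0.02, 0, -0.27, 0, 0, 0.0032, 0.6]
    - [0.08, -0.006, -0.33, 0, 0, 0.0064, 0.6]
    - [0.15, -0.012, -0.346, 0, 0, 0.0095, 0.6]
    - [0.22, -0.018, -0.346, 0, 0, 0.0108, 0.6]
    - [0.276, 0.01, -0.346, 0, 0, 0.0108, 0.6]
    - [0.284, 0.09, -0.346, 0, 0, 0.0143, 0.6]
    - [0.29, 0.18, -0.346, 0, 0, 0.0191, 0.6]
    - [0.296, 0.27, -0.346, 0, 0, 0.0239, 0.6]
    - [0.302, 0.356, -0.346, 0, 0, 0.0274, 0.6]

```text
time: 28.15
tool_pos: [0.3949, 0.0014, 0.2618]
tool_rot: [0.079, 0.997, -0.0, 0.001]
ft_force: [-0.2, 0.4, -0.1]
gripper_width: 0.0519
grip_force: 20.0
```

Run:
```python
from h import *
s=read_state();print(s["time"],s["tool_pos"],s["gripper_width"])
go(400,150,262,169);go(544.5,343.5,230,168.9)
```

```text
28.15 [0.39488131 0.00135463 0.26179735] 0.051931334779173006
[18.3, 147.6, -0.3] [-0.0, 0.001, 0.034] yaw now 171.0
[-94.0, 361.4, 31.7] [-0.0, 0.001, 0.036] yaw now 171.0
```

Scaled: 361 mm / 500 = 0.722, 356 mm / 500 = 0.712, 0.036 rad / 3.1416 = 0.0115.

>>> arm_command:
  targets:
    - [0.01, 0.08, 0, 0, 0, 0.0032, 0.6]
    - [0.02, 0.16, 0, 0, 0, 0.0064, 0.6]
    - [0.03, 0.236, 0, 0, 0, 0.0095, 0.6]
    - [0.028, 0.304, 0, 0, 0, 0.0115, 0.6]
    - [-0.01, 0.38, 0.006, 0, 0, 0.0115, 0.6]
    - [-0.05, 0.456, 0.016, 0, 0, 0.0115, 0.6]
    - [-0.09, 0.532, 0.028, 0, 0, 0.0115, 0.6]
    - [-0.128, 0.608, 0.04, 0, 0, 0.0115, 0.6]
    - [-0.16, 0.67, 0.052, 0, 0, 0.0115, 0.6]
    - [-0.182, 0.712, 0.062, 0, 0, 0.0115, 0.6]
    - [-0.188, 0.722, 0.062, 0, 0, 0.0115, 0.6]
    - [-0.188, 0.722, 0.062, 0, 0, 0.0115, 0.6]

```text
time: 29.35
tool_pos: [0.5441, 0.3419, 0.2301]
tool_rot: [0.096, 0.995, -0.0, -0.0]
ft_force: [0.1, -0.5, -0.8]
gripper_width: 0.0518
grip_force: 20.0
```

>>> arm_command:
  targets:
    - [0, 0, 0, 0, 0, 0, 0.6]
    - [0, 0, 0, 0, 0, 0, 0.6]

```text
time: 29.55
tool_pos: [0.5444, 0.3402, 0.2307]
tool_rot: [0.097, 0.995, -0.0, 0.0]
ft_force: [-0.9, -0.5, -0.1]
gripper_width: 0.052
grip_force: 20.0
```

Run:
```python
from m import *
s=read_state();print(s["time"],s["tool_pos"],s["gripper_width"])
go(545,343.5,93,168.9)
# held rack side edges in wrist view / scene view
for n in("wrist","scene","top"):
    f=grab(n);P=pts(f);M=masks(f["color"]);X,Y,Z=P[...,0],P[...,1],P[...,2]
    q=P[M["blue"]&(Z>.13)&(Z<.26)&(X>.4)&(X<.7)&(Y>.2)]
    if len(q)>20:
        a=np.radians(-11.1);u=np.array([np.cos(a),np.sin(a)]);v=np.array([-u[1],u[0]]);t=np.array(s["tool_pos"][:2])
        print(n,len(q),((np.percentile((q[:,:2]-t)@u,[.5,99.5]))*1000).round(1),(np.percentile((q[:,:2]-t)@v,[.5,99.5])*1000).round(1),cv2.minAreaRect((q[:,:2]*1000).astype(np.float32)),np.percentile(q[:,2],[1,99]))
```

```text
29.55 [0.54435134 0.34023014 0.23065882] 0.05197351232448856
[0.1, 3.4, 137.7] [-0.001, 0.001, 0.0] yaw now 168.9
wrist 7460 [-53.8  50.8] [-25.   25.5] ((543.1495361328125, 340.82867431640625), (51.75653076171875, 106.30029296875), 78.92203521728516) [0.14550107 0.23391698]
scene 993 [-55.   49.5] [-30.7  28.5] ((541.3115234375, 338.9764404296875), (62.300079345703125, 110.20414733886719), 80.23536682128906) [0.14750845 0.23304891]
top 216 [-53.9 -18.3] [-12.3  25.8] ((506.5729675292969, 356.3359680175781), (48.24878692626953, 27.459260940551758), 48.55391311645508) [0.14612238 0.23517187]
```

Scaled: 133 mm / 500 = 0.266, 3.4 mm / 500 = 0.0068.

>>> arm_command:
  targets:
    - [0, 0.0068, 0.04, 0, 0, 0, 0.6]
    - [0, 0.0068, 0.1, 0, 0, 0, 0.6]
    - [0, 0.0068, 0.16, 0, 0, 0, 0.6]
    - [0, 0.0068, 0.21, 0, 0, 0, 0.6]
    - [0, 0.0068, 0.24, 0, 0, 0, 0.6]
    - [0, 0.0068, 0.256, 0, 0, 0, 0.6]
    - [0, 0.0068, 0.266, 0, 0, 0, 0.6]
    - [0, 0.0068, 0.266, 0, 0, 0, 0.6]
    - [0, 0.0068, 0.266, 0, 0, 0, 0.6]
    - [0, 0.0068, 0.266, 0, 0, 0, 0.6]

```text
time: 30.7
tool_pos: [0.5457, 0.3453, 0.098]
tool_rot: [0.096, 0.995, 0.001, 0.001]
ft_force: [1.1, 0.5, -1.2]
gripper_width: 0.0519
grip_force: 20.0
```

Run:
```python
from h import *
go(545,343.5,91.6,168.9)
```

```text
[0.4, -2.0, 6.4] [0.001, 0.001, 0.001] yaw now 168.9
```

Scaled: 6.5 mm / 500 = 0.013, -1.5 mm / 500 = -0.003.

>>> arm_command:
  targets:
    - [0.0008, -0.003, 0.006, 0, 0, 0, 0.6]
    - [0.0008, -0.003, 0.01, 0, 0, 0, 0.6]
    - [0.0008, -0.003, 0.012, 0, 0, 0, 0.6]
    - [0.0008, -0.003, 0.013, 0, 0, 0, 0.6]
    - [0.0008, -0.003, 0.013, 0, 0, 0, 0.6]
    - [0.0008, -0.003, 0.013, 0, 0, 0, 0.6]

```text
time: 31.3
tool_pos: [0.5446, 0.3433, 0.0916]
tool_rot: [0.096, 0.995, -0.0, 0.0]
ft_force: [-1.4, -1.5, 7.2]
gripper_width: 0.0517
grip_force: 20.0
```

Seated (about 7 N contact). Release and rise.

Scaled: -165 mm / 500 = -0.33, -150 mm / 500 = -0.3.

>>> arm_command:
  targets:
    - [0, 0, -0.001, 0, 0, 0, 0.4]
    - [0, 0, -0.001, 0, 0, 0, 0.3]
    - [0, 0, -0.001, 0, 0, 0, 0.25]
    - [0, 0, -0.001, 0, 0, 0, 0.25]
    - [0, 0, -0.02, 0, 0, 0, 0.25]
    - [0, 0, -0.08, 0, 0, 0, 0.2]
    - [0, 0, -0.16, 0, 0, 0, 0.1]
    - [0, 0, -0.24, 0, 0, 0, 0]
    - [0, 0, -0.3, 0, 0, 0, 0]
    - [0.08, -0.06, -0.33, 0, 0, 0, 0]
    - [0.16, -0.12, -0.33, 0, 0, 0, 0]
    - [0.2, -0.19, -0.33, 0, 0, 0, 0]

```text
time: 32.5
tool_pos: [0.425, 0.2705, 0.2568]
tool_rot: [0.094, 0.996, 0.001, 0.0]
ft_force: [1.3, -0.5, 0.1]
gripper_width: 0.0941
grip_force: 0.0
```

```bash
cat > chk.py <<'E'
from m import *
def chk(col,n,box=(.4,.66,.15,.45)):
    f=grab(n);P=pts(f);H=hsv(f["color"]);h,s=H[...,0],H[...,1]
    m=((h>100)&(h<130)&(s>120)) if col=="blue" else ((h<18)&(s>120))
    X,Y,Z=P[...,0],P[...,1],P[...,2]; B=(X>box[0])&(X<box[1])&(Y>box[2])&(Y<box[3])
    a=np.radians(-11.1);u=np.array([np.cos(a),np.sin(a)]);v=np.array([-u[1],u[0]]);c=np.array([.5437,.3434] if col=="blue" else [.5217,.2316])
    for nm,zl,zh in(("top",.08,.11),("pad",-.005,.012)):
        q=P[m&B&(Z>zl)&(Z<zh)]
        if len(q)>30:
            d=(q[:,:2]-c)*1000; print(n,nm,len(q),"u",np.percentile(d@u,[.5,99.5]).round(1),"v",np.percentile(d@v,[.5,99.5]).round(1),[np.round(t,1) for t in cv2.minAreaRect((q[:,:2]*1000).astype(np.float32))],np.percentile(q[:,2],[50,98]).round(4))
E
python3 - <<'E'
from chk import *
s=read_state();print(s["time"],s["tool_pos"])
chk("blue","top");chk("blue","wrist")
go(395,0,262,171);go(395,-180,262,174);go(395,-280,262,175.5)
E
```

```text
32.5 [0.42497325 0.27050378 0.2568159 ]
wrist top 1600 u [-52.5  55.3] v [-25.4  25.9] [array([545.1, 343. ]), array([ 51.9, 110.1]), np.float64(77.5)] [0.0932 0.0948]
wrist pad 682 u [-57.9  57.1] v [-29.7  30.5] [array([546. , 354.2]), array([ 81.6, 116.6]), np.float64(79.0)] [0.0067 0.0091]
[-21.9, -265.6, -4.4] [-0.007, -0.0, -0.034] yaw now 169.0
[-56.2, -442.4, -3.2] [-0.007, -0.001, -0.087] yaw now 169.0
[-75.2, -540.5, -2.5] [-0.007, -0.001, -0.113] yaw now 169.0
```

Blue rack is on its pad within ~1.5 mm, upright (top at 94 mm). Now the orange one.

Scaled: -480 mm / 500 = -0.96, -354 mm / 500 = -0.708, -0.034 rad / 3.1416 = -0.0108.

>>> arm_command:
  targets:
    - [-0.004, -0.06, -0.008, 0, 0, 0, 0]
    - [-0.01, -0.14, -0.008, 0, 0, 0, 0]
    - [-0.018, -0.22, -0.008, 0, 0, -0.0032, 0]
    - [-0.026, -0.3, -0.008, 0, 0, -0.0064, 0]
    - [-0.034, -0.38, -0.008, 0, 0, -0.0095, 0]
    - [-0.042, -0.46, -0.008, 0, 0, -0.0108, 0]
    - [-0.048, -0.54, -0.008, 0, 0, -0.0108, 0]
    - [-0.064, -0.624, -0.008, 0, 0, -0.0159, 0]
    - [-0.08, -0.708, -0.008, 0, 0, -0.0207, 0]
    - [-0.096, -0.792, -0.008, 0, 0, -0.0255, 0]
    - [-0.112, -0.88, -0.008, 0, 0, -0.0286, 0]
    - [-0.128, -0.96, -0.008, 0, 0, -0.0318, 0]

```text
time: 33.8
tool_pos: [0.3997, -0.2166, 0.2602]
tool_rot: [0.047, 0.999, -0.0, 0.001]
ft_force: [1.1, 0.6, 0.6]
gripper_width: 0.0939
grip_force: 0.0
```

Run:
```python
from h import *
s=read_state();print(s["time"],s["tool_pos"],s["joints"].round(2))
go(395,-270,262,175.5);go(529,-281,260,175.5)
```

```text
33.8 [ 0.39972946 -0.21657294  0.26023105] [ 1.05  0.4  -0.84  1.98  0.37  0.92  1.5 ]
[-0.3, -53.6, -1.7] [-0.001, 0.002, -0.015] yaw now 174.6
[-134.7, -52.1, 0.5] [-0.001, 0.002, -0.015] yaw now 174.6
```

Scaled: -134 mm / 500 = -0.268, -130 mm / 500 = -0.26, -0.015 rad / 3.1416 = -0.0048.

>>> arm_command:
  targets:
    - [-0.01, -0.06, 0, 0, 0, -0.0032, 0]
    - [-0.06, -0.1, 0, 0, 0, -0.0048, 0]
    - [-0.14, -0.104, 0, 0, 0, -0.0048, 0]
    - [-0.21, -0.104, 0, 0, 0, -0.0048, 0]
    - [-0.26, -0.104, 0.04, 0, 0, -0.0048, 0]
    - [-0.268, -0.104, 0.09, 0, 0, -0.0048, 0]
    - [-0.268, -0.104, 0.12, 0, 0, -0.0048, 0]
    - [-0.268, -0.104, 0.12, 0, 0, -0.0048, 0]
    - [-0.268, -0.104, 0.12, 0, 0, -0.0048, 0]

```text
time: 34.7
tool_pos: [0.5276, -0.2784, 0.2001]
tool_rot: [0.039, 0.999, -0.0, 0.0]
ft_force: [0.6, 0.3, 0.4]
gripper_width: 0.0939
grip_force: 0.0
```

Run:
```python
from m import *
s=read_state();print(s["time"],s["tool_pos"],s["joints"].round(2))
go(529,-281,88,175.6)
f=grab("wrist");P=pts(f);M=masks(f["color"]);q=P[M["orange"]&(P[...,2]>.08)&(P[...,2]<.105)&(P[...,1]<0)&(P[...,0]<.63)]; print(cv2.minAreaRect((q[:,:2]*1000).astype(np.float32)),len(q))
```

```text
34.7 [ 0.52757352 -0.27837621  0.20006847] [ 0.88  0.67 -0.73  1.69  0.52  0.99  1.46]
[-1.6, -2.5, 112.1] [-0.0, 0.0, -0.001] yaw now 175.5
((527.9483642578125, -281.4722900390625), (51.71625900268555, 108.67931365966797), 85.39717864990234) 3286
```

Scaled: 112 mm / 500 = 0.224, 100 mm / 500 = 0.2.

>>> arm_command:
  targets:
    - [-0.001, -0.005, 0.02, 0, 0, 0, 0]
    - [-0.001, -0.005, 0.08, 0, 0, 0, 0.1]
    - [-0.001, -0.005, 0.15, 0, 0, 0, 0.1]
    - [-0.001, -0.005, 0.2, 0, 0, 0, 0.1]
    - [-0.001, -0.005, 0.22, 0, 0, 0, 0.1]
    - [-0.001, -0.005, 0.224, 0, 0, 0, 0.1]
    - [-0.001, -0.005, 0.224, 0, 0, 0, 0.6]
    - [-0.001, -0.005, 0.224, 0, 0, 0, 0.6]
    - [-0.001, -0.005, 0.224, 0, 0, 0, 0.6]
    - [-0.001, -0.005, 0.224, 0, 0, 0, 0.6]
    - [-0.001, -0.005, 0.224, 0, 0, 0, 0.6]
    - [-0.001, -0.005, 0.224, 0, 0, 0, 0.6]
  force: 20

```text
time: 35.95
tool_pos: [0.5283, -0.281, 0.0881]
tool_rot: [0.039, 0.999, -0.0, 0.0]
ft_force: [-0.1, 1.0, 3.9]
gripper_width: 0.052
grip_force: 20.0
```

Run:
```python
from h import *
s=read_state();print(s["time"],s["tool_pos"],s["gripper_width"])
go(395,-270,262,174);go(395,0,262,171)
```

```text
35.95 [ 0.52830052 -0.28101198  0.08810359] 0.052001151447521564
[133.6, 0.5, -174.0] [-0.001, 0.001, 0.027] yaw now 175.5
[154.6, 269.7, -174.2] [-0.001, 0.001, 0.079] yaw now 175.5
```

Scaled: 185 mm / 500 = 0.37, -173 mm / 500 = -0.346, 0.027 rad / 3.1416 = 0.0086.

>>> arm_command:
  targets:
    - [0, 0, -0.03, 0, 0, 0, 0.6]
    - [0, 0, -0.1, 0, 0, 0, 0.6]
    - [0, 0, -0.19, 0, 0, 0, 0.6]
    - [0.02, 0, -0.27, 0, 0, 0.0032, 0.6]
    - [0.08, 0, -0.33, 0, 0, 0.0064, 0.6]
    - [0.15, 0, -0.346, 0, 0, 0.008, 0.6]
    - [0.22, 0, -0.346, 0, 0, 0.0086, 0.6]
    - [0.264, 0.03, -0.346, 0, 0, 0.0095, 0.6]
    - [0.272, 0.11, -0.346, 0, 0, 0.0111, 0.6]
    - [0.278, 0.2, -0.346, 0, 0, 0.0143, 0.6]
    - [0.286, 0.29, -0.346, 0, 0, 0.0175, 0.6]
    - [0.294, 0.37, -0.346, 0, 0, 0.0207, 0.6]

```text
time: 37.15
tool_pos: [0.3953, -0.0826, 0.2613]
tool_rot: [0.071, 0.997, -0.0, 0.0]
ft_force: [0.8, -0.8, -0.9]
gripper_width: 0.052
grip_force: 20.0
```

Run:
```python
from h import *
s=read_state();print(s["time"],s["tool_pos"],s["gripper_width"])
go(395,0,262,171);go(400,120,262,169);go(522.5,231.5,250,168.9)
```

```text
37.15 [ 0.39531875 -0.08262182  0.26126203] 0.05204859570218225
[12.1, 81.7, -0.8] [-0.0, 0.001, 0.015] yaw now 171.8
[24.1, 201.2, -0.8] [-0.0, 0.001, 0.049] yaw now 171.8
[-81.3, 329.0, 11.2] [-0.0, 0.001, 0.051] yaw now 171.8
```

Scaled: 329 mm / 500 = 0.658, 201 mm / 500 = 0.402, 0.051 rad / 3.1416 = 0.0162.

>>> arm_command:
  targets:
    - [0.012, 0.08, 0, 0, 0, 0.0032, 0.6]
    - [0.024, 0.164, 0, 0, 0, 0.0048, 0.6]
    - [0.036, 0.248, 0, 0, 0, 0.0095, 0.6]
    - [0.046, 0.33, 0, 0, 0, 0.0143, 0.6]
    - [0.048, 0.402, 0, 0, 0, 0.0162, 0.6]
    - [0.004, 0.456, 0.006, 0, 0, 0.0162, 0.6]
    - [-0.044, 0.514, 0.012, 0, 0, 0.0162, 0.6]
    - [-0.092, 0.572, 0.018, 0, 0, 0.0162, 0.6]
    - [-0.132, 0.62, 0.022, 0, 0, 0.0162, 0.6]
    - [-0.162, 0.658, 0.062, 0, 0, 0.0162, 0.6]
    - [-0.162, 0.658, 0.062, 0, 0, 0.0162, 0.6]
    - [-0.162, 0.658, 0.062, 0, 0, 0.0162, 0.6]

```text
time: 38.35
tool_pos: [0.5218, 0.2293, 0.2294]
tool_rot: [0.096, 0.995, -0.0, -0.001]
ft_force: [0.6, -0.3, -2.0]
gripper_width: 0.0521
grip_force: 20.0
```

>>> arm_command:
  targets:
    - [0, 0, 0, 0, 0, 0, 0.6]
    - [0, 0, 0, 0, 0, 0, 0.6]

```text
time: 38.55
tool_pos: [0.5226, 0.2286, 0.2305]
tool_rot: [0.097, 0.995, -0.0, 0.001]
ft_force: [0.2, -0.2, -0.1]
gripper_width: 0.052
grip_force: 20.0
```

Run:
```python
from m import *
s=read_state();print(s["time"],s["tool_pos"],s["gripper_width"])
go(522.3,231.6,98,168.9)
f=grab("wrist");P=pts(f);M=masks(f["color"]);X,Y,Z=P[...,0],P[...,1],P[...,2]
q=P[M["orange"]&(Z>.13)&(Z<.26)&(X>.4)&(X<.7)&(Y>.1)]
a=np.radians(-11.1);u=np.array([np.cos(a),np.sin(a)]);v=np.array([-u[1],u[0]]);t=np.array(s["tool_pos"][:2])
print(len(q),((np.percentile((q[:,:2]-t)@u,[.5,99.5]))*1000).round(1),(np.percentile((q[:,:2]-t)@v,[.5,99.5])*1000).round(1),cv2.minAreaRect((q[:,:2]*1000).astype(np.float32)))
```

```text
38.55 [0.52255068 0.22856388 0.2304708 ] 0.051961633130490625
[1.0, 3.0, 132.5] [-0.0, 0.001, -0.001] yaw now 168.9
12727 [-54.   48.2] [-24.4  26. ] ((521.7191162109375, 229.41561889648438), (51.8912467956543, 108.14789581298828), 79.1211166381836)
```

Scaled: 133 mm / 500 = 0.266, 128 mm / 500 = 0.256.

>>> arm_command:
  targets:
    - [0.003, 0.006, 0.04, 0, 0, 0, 0.6]
    - [0.003, 0.006, 0.1, 0, 0, 0, 0.6]
    - [0.003, 0.006, 0.16, 0, 0, 0, 0.6]
    - [0.003, 0.006, 0.21, 0, 0, 0, 0.6]
    - [0.003, 0.006, 0.24, 0, 0, 0, 0.6]
    - [0.003, 0.006, 0.256, 0, 0, 0, 0.6]
    - [0.003, 0.006, 0.266, 0, 0, 0, 0.6]
    - [0.003, 0.006, 0.266, 0, 0, 0, 0.6]
    - [0.003, 0.006, 0.266, 0, 0, 0, 0.6]
    - [0.003, 0.006, 0.266, 0, 0, 0, 0.6]

```text
time: 39.6
tool_pos: [0.5224, 0.2329, 0.0974]
tool_rot: [0.097, 0.995, 0.0, 0.001]
ft_force: [0.7, -0.6, -1.1]
gripper_width: 0.0521
grip_force: 20.0
```

Run:
```python
from h import *
go(521.6,231.7,91.1,168.9)
```

```text
[0.6, -1.3, 6.3] [0.001, 0.001, -0.0] yaw now 168.9
```

Scaled: 6.4 mm / 500 = 0.0128, 6 mm / 500 = 0.012.

>>> arm_command:
  targets:
    - [0.001, -0.002, 0.006, 0, 0, 0, 0.6]
    - [0.001, -0.002, 0.01, 0, 0, 0, 0.6]
    - [0.001, -0.002, 0.012, 0, 0, 0, 0.6]
    - [0.001, -0.002, 0.0128, 0, 0, 0, 0.6]
    - [0.001, -0.002, 0.0128, 0, 0, 0, 0.6]
    - [0.001, -0.002, 0.0128, 0, 0, 0, 0.6]

```text
time: 40.2
tool_pos: [0.5212, 0.2314, 0.0911]
tool_rot: [0.097, 0.995, -0.0, 0.0]
ft_force: [-2.3, -1.6, 8.3]
gripper_width: 0.0518
grip_force: 20.0
```

Scaled: -170 mm / 500 = -0.34, -160 mm / 500 = -0.32.

>>> arm_command:
  targets:
    - [0, 0, -0.001, 0, 0, 0, 0.4]
    - [0, 0, -0.001, 0, 0, 0, 0.3]
    - [0, 0, -0.001, 0, 0, 0, 0.25]
    - [0, 0, -0.001, 0, 0, 0, 0.25]
    - [0, 0, -0.02, 0, 0, 0, 0.25]
    - [0, 0, -0.08, 0, 0, 0, 0.2]
    - [0, 0, -0.16, 0, 0, 0, 0.1]
    - [0, 0, -0.24, 0, 0, 0, 0]
    - [0, 0, -0.32, 0, 0, 0, 0]
    - [0.07, -0.03, -0.34, 0, 0, 0, 0]
    - [0.14, -0.06, -0.34, 0, 0, 0, 0]
    - [0.14, -0.06, -0.34, 0, 0, 0, 0]

```text
time: 41.4
tool_pos: [0.442, 0.2147, 0.261]
tool_rot: [0.095, 0.995, -0.002, -0.0]
ft_force: [0.4, -0.0, -0.6]
gripper_width: 0.0939
grip_force: 0.0
```

Run:
```python
from chk import *
s=read_state();print(s["time"],s["tool_pos"])
for c in("blue","orange"): chk(c,"wrist")
f=grab("wrist","w9.png")
go(390,100,265,169)
```

```text
41.4 [0.44201008 0.2146819  0.26104139]
wrist top 2244 u [-52.7  49.5] v [-25.3  26.7] [array([543.4, 344.3]), array([ 53.2, 105.6]), np.float64(78.7)] [0.0932 0.0948]
wrist pad 772 u [-57.3  49.9] v [-29.2  36. ] [array([542.2, 363. ]), array([ 99.2, 115. ]), np.float64(86.9)] [0.007  0.0112]
wrist top 2952 u [-54.3  53.1] v [-26.8  25. ] [array([521.5, 231. ]), array([ 52.2, 110.5]), np.float64(79.1)] [0.0954 0.0969]
wrist pad 1654 u [-58.2  58.6] v [-28.8  41.1] [array([530.2, 236.4]), array([ 69.9, 132. ]), np.float64(79.1)] [0.0072 0.0105]
[34.2, -124.7, -4.4] [0.001, 0.002, -0.002] yaw now 168.9
```

View pics/w9.png

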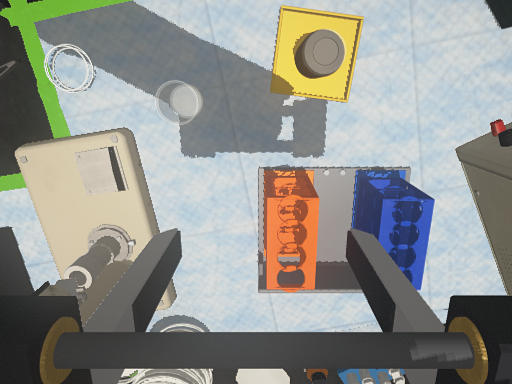

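The jar is upright in the tray at (322,55). The orange rack (292,230) and blue rack (395,230) stand square on their pads. I back away for a last check from the top camera.

Scaled: -260 mm / 500 = -0.52, -235 mm / 500 = -0.47.

>>> arm_command:
  targets:
    - [0.02, -0.07, -0.006, 0, 0, 0, 0]
    - [0.04, -0.15, -0.008, 0, 0, 0, 0]
    - [0.068, -0.23, -0.008, 0, 0, 0, 0]
    - [0.05, -0.31, -0.008, 0, 0, 0, 0]
    - [0.034, -0.39, -0.008, 0, 0, 0, 0]
    - [0.018, -0.47, -0.008, 0, 0, 0, 0]
    - [0.008, -0.52, -0.008, 0, 0, 0, 0]
    - [0.008, -0.52, -0.008, 0, 0, 0, 0]
    - [0.008, -0.52, -0.008, 0, 0, 0, 0]
    - [0.008, -0.52, -0.008, 0, 0, 0, 0]

```text
time: 42.55
tool_pos: [0.3935, -0.0374, 0.2642]
tool_rot: [0.096, 0.995, 0.001, 0.0]
ft_force: [-0.0, 0.0, 1.2]
gripper_width: 0.094
grip_force: 0.0
```

Run:
```python
from chk import *
s=read_state();print(s["time"],s["tool_pos"],np.abs(s["dq"]).max())
for c in("blue","orange"): chk(c,"top")
f=grab("top","t9.png");P=pts(f);X,Y,Z=P[...,0],P[...,1],P[...,2]
q=P[(Z>.07)&(Z<.095)&(X>.29)&(X<.39)&(Y>.24)&(Y<.35)]; print(len(q),len(q)and cv2.minEnclosingCircle((q[:,:2]*1000).astype(np.float32)))
```

```text
42.55 [ 0.3934606  -0.03743308  0.26424376] 0.012167464029575536
top top 625 u [-52.4  54.4] v [-27.2  23.8] [array([544.6, 341.6]), array([ 52.8, 109.5]), np.float64(79.6)] [0.0932 0.0969]
top pad 275 u [-57.7  61.1] v [-30.1  31.4] [array([546.5, 344.1]), array([ 62.7, 121.5]), np.float64(79.2)] [0.0067 0.0115]
top top 662 u [-53.8  52.3] v [-28.5  23.3] [array([520. , 229.3]), array([ 52.8, 108.4]), np.float64(78.9)] [0.0953 0.099 ]
top pad 323 u [-58.8  71.2] v [-30.2  37.5] [array([530. , 241.8]), array([ 84. , 130.4]), np.float64(78.7)] [0.007  0.0113]
276 ((341.4806823730469, 291.8216552734375), 20.40248680114746)
```

```bash
python3 -c "
from workcell import job_done; print(job_done())"
```

```text
the job is handed in; nothing more can be done
None
```

The job is handed in, done in the order asked in about 43 s of robot time: the jar stands about 2 mm from the middle of the tray, both racks are upright and let go on their own pads to within about 3 mm, and the arm is clear; I saw no verdict.

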